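# Seat a module on its test contacts with a hand press

### The job

Take the red-handled hand press out of its orange-ringed holder and push the tilted blue carrier with the white module squarely down with it until it is hard against its stop and level, keeping a firm, steady push of about 18 N there for a second and never pushing beyond 25 N. Leave the carrier down and level and stand the press back in its holder; push the carrier only with the press and leave the other things where they are.

Things in the scene. Friction and masses are not known exactly. Their poses are not given: they have to be found in the camera images.
- press: Hand press (tamper), 0.35 kg, standing upright in the holder; origin at the centre of its flat underside, z up along the handle. Round flat steel foot 44 mm in diameter and 14 mm thick (a cone on it to 20 mm), thin round neck 16 mm in diameter to 40 mm, above that a square red handle 26 x 26 mm (faces across its x and y) from 40 to 96 mm above the underside.
- press_grip (a point): Point inside the red handle on the press's axis, 72 mm above its underside: a good height to grip.
- holder: Fixed holder: dark plate 90 x 90 x 6 mm with an orange ring on it, outer diameter 68 mm, inner diameter 50 mm, its rim 18 mm above the table. Origin at the centre of the underside.
- holder_seat (a point): Centre of the floor inside the orange ring (6 mm above the table), where the underside of the press stands; the pocket is 12 mm deep.
- fixture: Fixed test fixture: dark base 140 x 140 x 12 mm, two aluminium rails (to 22 mm) along its two edges across x, small posts to 30 mm. From its middle rises a sprung spindle that slides straight down, taking 5 to 9 N, never over 10 N, onto a hard stop. The stop is set differently each time and cannot be seen: it comes 8 to 20 mm below the starting height. Origin: centre of the underside.
- carrier: Blue plate 100 x 90 x 8 mm with a white module 70 x 60 x 20 mm fixed on it. Origin at the centre of the plate's underside, z normal to the plate. Here a stiff ball joint (0.06 N m to turn, up to 0.14 rad about x and y) joins it to the sprung spindle. It starts tilted by up to 0.1 rad about each axis and stays at the tilt and height in which it is left, though sprung.
- module_top (a point): Centre of the white module's flat top (70 x 60 mm), 28 mm above the carrier's origin, 58 to 78 mm above the table at the start; its z is the normal of that top.
- module_a: Spare white module 70 x 60 x 20 mm, loose on the table, not to be disturbed; origin at its underside.
- module_b: Spare white module 70 x 60 x 20 mm, loose on the table, not to be disturbed; origin at its underside.
- screwdriver: Screwdriver lying down, loose on the table, not to be disturbed; origin at its underside.
- meter: Yellow hand meter 150 x 75 x 35 mm, loose on the table, not to be disturbed; origin at its underside.
- cleaner_can: Can 52 mm in diameter, 140 mm tall, loose on the table, not to be disturbed; origin at its underside.
- tape_roll: Yellow ring-shaped tape roll, 84 mm in diameter, 24 mm high, loose on the table, not to be disturbed; origin at its underside.
- weight: Brass weight 40 mm in diameter, 50 mm tall, loose on the table, not to be disturbed; origin at its underside.

How it is judged:
By the outcome, as a careful person would: the job done as asked, in the order asked, and still so for the second after the job is handed in, with the robot touching nothing.
It also fails if it takes over 64 s, if anything falls off the work surface, if the arm or the gripper's body presses on something with over 40 N, if the wrist force passes 120 N, or if a joint passes its speed limit or range.

### The arm

A 6-joint arm with a two-finger parallel gripper is mounted at the origin on the work surface. World frame = base frame: x ahead of the robot, y to its left, z up, the work surface at z = 0. Lengths are in mm, angles in rad, forces in N, time in s.
With the tool pointing down it reaches from about 275 to 850 mm from the base axis. Payload 5.2 kg.
Tool frame: the origin (TCP) lies midway between the tips of the shut fingers; the grasp point (between the pads) lies 19 mm behind it; z points along the fingers, x is the direction in which the jaws open and shut, and the axes are right-handed (so a half turn about z gives the same grasp; the last joint's range is limited). The gripper opens to 85 mm and grips with 20 to 120 N. Pads are 22 mm wide; open, the fingers measure 114 mm over their backs; the gripper's body (76 mm by 85 mm) begins 54 mm behind the grasp point. The pads swing forward as they close: fully open they stand 13 mm farther back than shut.
Start: joints at [0.9, 0.259, 1.535, -0, 1.348, -0.203], TCP at [247.988, 490.925, 231.31] pointing down, gripper open.
Joint ranges: [-3.14, 3.14], [-0.91, 2.08], [0.19, 2.58], [-1.22, 4.36], [0.22, 2.71], [-3.12, 3.12]. Speed limits (rad/s): [2.57, 2.57, 3.14, 3.14, 3.14, 3.14].

### API

Orientations are given as a rotation vector (axis times angle).
In Python, from station import state, get_image, camera_model, finish_job gives the robot as it stands.
- The arm moves only by the tool arm_command, never from a script. Its argument "steps" is a list of rows, each an object of numbers: "gripper": the gripper command: -1 is fully open, 1 is shut, values between are in proportion; "x", "y", "z": the shift along the tool's x, y, z in m; "wx", "wy", "wz": the turn, a rotation vector about the tool's x, y, z in rad. A call has 1 to 12 rows; each row shifts and turns the commanded pose from where the row before left it, along the tool's axes as they then stand; what a row does not reach is not made up. A row lasts 1/12 s, in which the tool goes at most 41.7 mm and 7.16 degrees, less where a joint would pass 70% of its speed; a pose out of reach is approached as far as the arm can. A call is refused whole if a number of a shift passes 0.0417 or a number of a turn 0.125, either way. A call with a gripper value outside its range is refused whole. The fingers move at their own pace and stop on an object; "grip_force" is the grip in N (left out, the last holds). Time passes only in rows, so rows that do not move let the fingers close. It gives the time, the measured TCP pose, the force and the opening at its end, in the units of the state.
- state(): the state, without advancing time (a new reading comes with each control period).
- get_image(name): name is "scene" or "top" or "wrist"; returns (picture, depth): 480x640x3 uint8, red, green, blue; 480x640 float32, mm along the optical axis (not along the pixel's ray), 0 where there is no reading.
- camera_model(name): a dict with "K" (3x3 intrinsics, pixels), "rvec" (rotation vector, rad) and "tvec" (3), from world to camera coordinates, as OpenCV has them. Camera axes: x right, y down, z forward; pixel columns grow to the right and rows downward; lengths in mm; the calibration is good to about 2 mm. A picture is of the moment at which its call begins: read the wrist's pose just before it. camera_model takes no time and is no camera call; for the wrist camera it gives the pose at the moment of the call.
- finish_job(): hands the job in, once; it reports no verdict.
The state is a dict: "t": time; "joint_pos": joint angles; "joint_velocities": joint speeds; "joint_torque": joint torques, N m; "tcp_pos": TCP position; "tcp_rot": TCP orientation; "ft_force": force on the tool from outside, world axes, zero at the start; "ft_torque": the same for the moment, N m; "grip_width": finger opening in mm.
Only numpy, scipy, OpenCV 4.12 (cv2) and the standard library are available. Lean on these libraries where they do the work, as an engineer would, in place of code of your own. Each camera call takes 0.05 s, during which the arm holds its last target. There are 200 camera calls.

## Working session

There is one attempt and no reset: what is moved stays moved. The work goes in short steps, Python scripts to look and compute and a tool call to move; the robot and the scene stay as the last step left them, time stands still between calls to the robot, and variables do not carry over. Pictures are saved under pics/ and viewed, about 8 in all and at most 12, crops included, and the job is handed in when it is done.

Besides the shell and the picture viewer there is one more tool, called after ">>>" as a command line: name --argument value ..., lists and objects as JSON in quotes. arm_command: Moves the arm, as the interface text tells. Its arguments: {"type":"object","properties":{"steps":{"type":"array"},"grip_force":{"type":"number"}},"required":["steps"]}

```bash
mkdir -p pics; cat > h.py <<'E'
import numpy as np, cv2
from station import state, get_image, camera_model, finish_job
def cam(n):
    c=camera_model(n); R=cv2.Rodrigues(np.array(c["rvec"],float))[0]
    return np.array(c["K"],float),R,np.array(c["tvec"],float).ravel()
def pts(n,d,mask,c=None):
    K,R,t=c or cam(n); v,u=np.nonzero(mask&(d>0)); z=d[v,u].astype(float)
    p=np.stack([(u-K[0,2])*z/K[0,0],(v-K[1,2])*z/K[1,1],z],1)
    return (p-t)@R
def save(n,img): cv2.imwrite("pics/"+n,img[:,:,::-1])
E
python3 - <<'E'
from h import *
for n in("scene","top"):
    i,d=get_image(n); save(n+"0.png",i); np.savez(n+"0.npz",i=i,d=d); K,R,t=cam(n); print(n,-R.T@t,K[0,0])
print(state())
E
```

```text
scene [ 976.52976754 -576.84996279  827.24078404] 482.88698795094365
top [ 355.48819928  -11.14298722 1319.75422553] 579.9413526013363
{'t': 0.1, 'joint_pos': array([ 9.00215526e-01,  2.59247698e-01,  1.53599265e+00, -1.96459026e-05,
        1.34801981e+00, -2.02806130e-01]), 'joint_velocities': array([ 9.75120426e-04, -1.53728917e-05, -2.59269402e-03, -5.66520933e-04,
        5.45333776e-04, -1.12340387e-03]), 'joint_torque': array([ 1.90734965e-03, -4.46966064e+01, -2.91246665e+01, -5.29858380e-05,
        6.29730901e-03,  2.16493788e-05]), 'tcp_pos': array([247.67229565, 490.52879081, 230.56227886]), 'tcp_rot': array([ 2.67529582e+00,  1.64581227e+00, -2.45093154e-03]), 'ft_force': array([-0.09601608, -0.27846102,  0.23458332]), 'ft_torque': array([ 0.03097902,  0.03517648, -0.0149938 ]), 'grip_width': 85.20141154001789}
```

View pics/scene0.png

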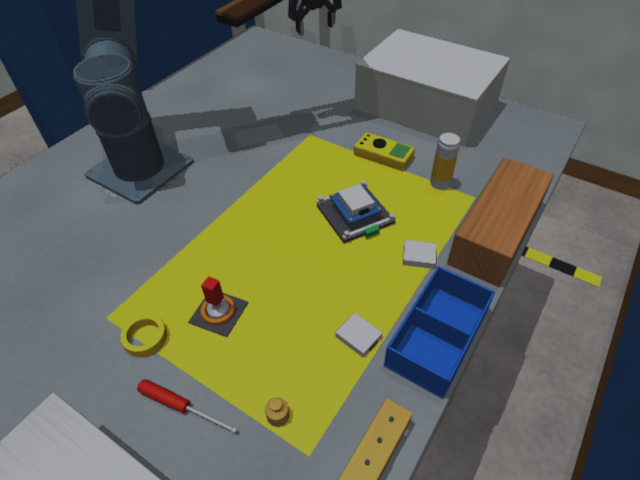

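View pics/top0.png

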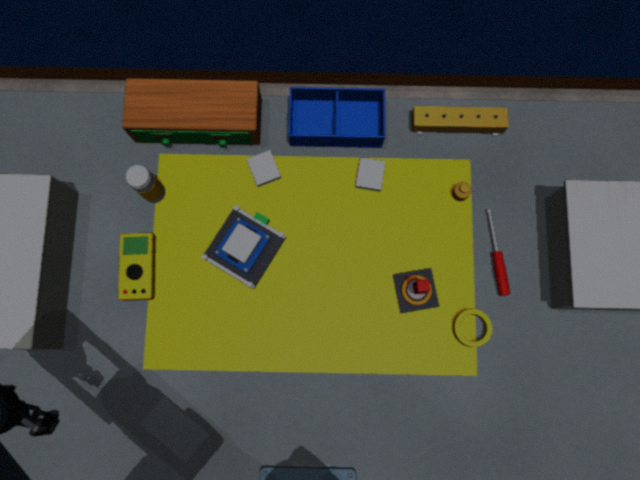

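The scene view shows the press in its holder near (215,300) and the fixture with the carrier near (356,205). In the top view they are at (420,288) and (242,243). Next I measure both by colour and depth.

```bash
python3 - <<'E'
from h import *
def plane(P):
    for _ in range(6):
        c=P.mean(0); n=np.linalg.svd(P-c)[2][2]; n*=np.sign(n[2]); r=(P-c)@n; s=max(1.5,2*np.median(abs(r))); P=P[abs(r)<s]
    return c,n,len(P),np.std(r)
for n,b in(("top",{"press":(385,255,450,325),"mod":(195,195,295,295)}),("scene",{"press":(180,260,260,345),"mod":(305,170,405,250)})):
    f=np.load(n+"0.npz");i,d=f["i"],f["d"];h=cv2.cvtColor(i,cv2.COLOR_RGB2HSV);H,S,V=[h[...,k].astype(int) for k in range(3)]
    def box(k):
        m=np.zeros(H.shape,bool);x0,y0,x1,y1=b[k];m[y0:y1,x0:x1]=1;return m
    red=box("press")&((H<5)|(H>174))&(S>150)&(V>60)
    P=pts(n,d,red); print(n,"red n",len(P),"z pct",np.percentile(P[:,2],[2,50,98]))
    T=P[P[:,2]>np.percentile(P[:,2],98)-6]; print(" top of handle",len(T),T.mean(0),cv2.minAreaRect(T[:,:2].astype(np.float32)))
    org=box("press")&(H>=6)&(H<18)&(S>150)&(V>60)
    P=pts(n,d,org); P=P[(P[:,2]>8)&(P[:,2]<28)]; print(" ring",len(P),np.median(P[:,2]),cv2.minEnclosingCircle(P[:,:2].astype(np.float32)))
    dark=box("press")&(V<75)&(S<90)
    P=pts(n,d,dark);P=P[abs(P[:,2]-6)<8]; print(" plate",len(P),np.median(P[:,2]),cv2.minAreaRect(P[:,:2].astype(np.float32)))
    wh=box("mod")&(S<50)&(V>130)
    k,l,st,_=cv2.connectedComponentsWithStats(wh.astype(np.uint8)); j=1+np.argmax(st[1:,4]); wh=cv2.erode((l==j).astype(np.uint8),np.ones((3,3)))>0
    P=pts(n,d,wh);c,nn,q,s=plane(P);print(" module",q,s,c,"n",nn,cv2.minAreaRect(pts(n,d,l==j)[:,:2].astype(np.float32)))
    blue=box("mod")&(H>95)&(H<125)&(S>120)
    P=pts(n,d,blue);print(" blue",len(P),np.median(P,0),cv2.minAreaRect(P[:,:2].astype(np.float32)))
    bm=box("mod")&~((H>22)&(H<38)&(S>100)); P=pts(n,d,bm);P=P[P[:,2]>6];print(" fixture",cv2.minAreaRect(P[:,:2].astype(np.float32)))
    tb=np.zeros(H.shape,bool);tb[300:350,250:350]=1;print(" table z",np.median(pts(n,d,tb)[:,2]))
E
```

```text
top red n 149 z pct [ 86.36361201 102.34742865 107.2518194 ]
 top of handle 97 [ 485.85563728 -234.71192112  103.78949511] ((485.8909912109375, -234.57098388671875), (24.20688247680664, 24.257747650146484), 6.394021034240723)
 ring 130 18.876865814533843 ((485.9664611816406, -236.0387420654297), 33.83377456665039)
 plate 716 6.970758276549923 ((485.3203125, -235.32125854492188), (87.90412902832031, 87.55723571777344), 11.169160842895508)
 module 290 1.0558272954818986 [576.20427749 156.14484891  63.1713427 ] n [ 0.04400961 -0.02557722  0.99870364] ((576.883056640625, 156.74737548828125), (55.69488525390625, 64.5615005493164), 60.028724670410156)
 blue 816 [565.95232719 150.37833251  42.86429316] ((578.4707641601562, 159.9796142578125), (99.81365966796875, 99.97390747070312), 59.915828704833984)
 fixture ((581.5782470703125, 152.640380859375), (139.93772888183594, 155.4239501953125), 60.46837615966797)
 table z 1.643044242486136
scene red n 402 z pct [ 50.64085817  88.0928979  104.71746684]
 top of handle 136 [ 488.43680815 -238.60435103  102.65332181] ((487.73870849609375, -238.63148498535156), (25.30986976623535, 22.94906997680664), 5.730401039123535)
 ring 338 18.231671373144593 ((486.21490478515625, -238.38262939453125), 34.29722213745117)
 plate 662 6.97174155800653 ((486.0721130371094, -238.0634765625), (89.3739242553711, 88.02137756347656), 11.066843032836914)
 module 279 0.8152163423574439 [577.03334357 152.65513858  62.64563028] n [ 0.03815882 -0.01761358  0.99911644] ((577.5745239257812, 154.27772521972656), (59.61870193481445, 70.31509399414062), 59.1552848815918)
 blue 431 [594.72110573 129.63506413  41.00750502] ((570.6190795898438, 157.65667724609375), (90.62748718261719, 113.61983489990234), 59.71106719970703)
 fixture ((613.9594116210938, 132.56710815429688), (140.56185913085938, 235.27886962890625), 60.79389953613281)
 table z 1.5197879376717152
```

Press and holder axis come out at about (486, -236.5) with handle yaw about 6°. The module top is at about (576.5, 154.5, 62), tilted about 0.045 rad. I'll turn the jaws to yaw 96° and fly over the press.

>>> arm_command --steps '[{"gripper": -1,"wz": -0.1145},{"gripper": -1,"wz": -0.1145},{"gripper": -1,"wz": -0.1145},{"gripper": -1,"wz": -0.1145},{"gripper": -1,"wz": -0.1145},{"gripper": -1,"x": -0.0394,"y": 0.0085},{"gripper": -1,"x": -0.0394,"y": 0.0085},{"gripper": -1,"x": -0.0394,"y": 0.0085},{"gripper": -1,"x": -0.0394,"y": 0.0085},{"gripper": -1,"x": -0.0394,"y": 0.0085},{"gripper": -1,"x": -0.0394,"y": 0.0085},{"gripper": -1,"x": -0.0394,"y": 0.0085}]' --grip_force 80

```text
$.steps[0]: bad value
```

>>> arm_command --steps '[{"gripper": -1,"x": -0.0394,"y": 0.0085},{"gripper": -1,"x": -0.0394,"y": 0.0085},{"gripper": -1,"x": -0.0394,"y": 0.0085},{"gripper": -1,"x": -0.0394,"y": 0.0085},{"gripper": -1,"x": -0.0394,"y": 0.0085},{"gripper": -1,"x": -0.0394,"y": 0.0085},{"gripper": -1,"x": -0.0394,"y": 0.0085},{"gripper": -1,"x": -0.0394,"y": 0.0085},{"gripper": -1,"x": -0.0394,"y": 0.0085},{"gripper": -1,"x": -0.0394,"y": 0.0085},{"gripper": -1,"x": -0.0394,"y": 0.0085},{"gripper": -1}]'

```text
$.steps[0]: bad value
```

```bash
cat > wr.py <<'E'
from h import *
import sys
s=state(); c=cam("wrist"); i,d=get_image("wrist"); save(sys.argv[1],i); np.savez("w.npz",i=i,d=d)
Rt=cv2.Rodrigues(np.array(s["tcp_rot"]))[0]; print("t",s["t"],"tcp",s["tcp_pos"],"x",Rt[:,0],"z",Rt[:,2],"F",s["ft_force"],"w",s["grip_width"]); print("j",s["joint_pos"])
h=cv2.cvtColor(i,cv2.COLOR_RGB2HSV);H,S,V=[h[...,k].astype(int) for k in range(3)]
red=((H<5)|(H>174))&(S>150)&(V>60); P=pts("wrist",d,red,c); P=P[(abs(P[:,0]-486)<60)&(abs(P[:,1]+236)<60)]
if len(P):
    T=P[abs(P[:,2]-np.percentile(P[:,2],98))<4]; print("top",len(T),T.mean(0),cv2.minAreaRect(T[:,:2].astype(np.float32)))
P=pts("wrist",d,(H>=6)&(H<18)&(S>150)&(V>60),c);P=P[(P[:,2]>13)&(P[:,2]<24)&(abs(P[:,0]-486)<60)&(abs(P[:,1]+236)<60)]
if len(P): print("ring",len(P),np.median(P[:,2]),cv2.minEnclosingCircle(P[:,:2].astype(np.float32)))
E
python3 wr.py w1.png
```

```text
t 0.1 tcp [247.67229565 490.52879081 230.56227886] x [ 0.45089641  0.89257479 -0.00163719] z [-0.00102124 -0.00131833 -0.99999861] F [-0.09601608 -0.27846102  0.23458332] w 85.20141154001789
j [ 9.00215526e-01  2.59247698e-01  1.53599265e+00 -1.96459026e-05
  1.34801981e+00 -2.02806130e-01]
```

View pics/w1.png

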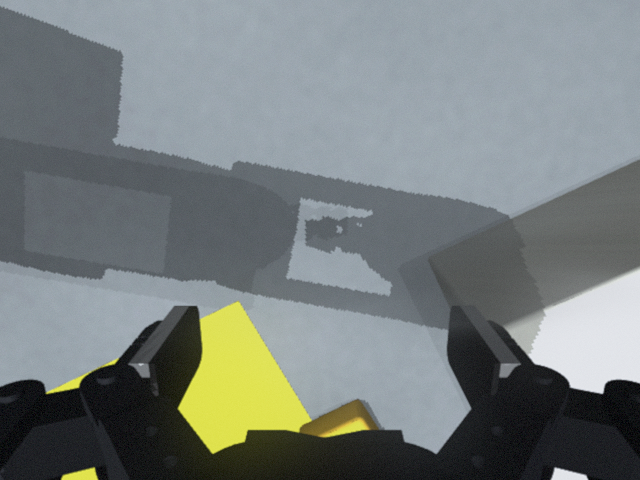

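The moves were refused, so the wrist view still shows only the start pose, with the mat corner at (240,305). I suspect each row needs all seven numbers.

>>> arm_command --steps '[{"gripper": -1,"x": 0,"y": 0,"z": 0,"wx": 0,"wy": 0,"wz": -0.1145},{"gripper": -1,"x": 0,"y": 0,"z": 0,"wx": 0,"wy": 0,"wz": -0.1145},{"gripper": -1,"x": 0,"y": 0,"z": 0,"wx": 0,"wy": 0,"wz": -0.1145},{"gripper": -1,"x": 0,"y": 0,"z": 0,"wx": 0,"wy": 0,"wz": -0.1145},{"gripper": -1,"x": 0,"y": 0,"z": 0,"wx": 0,"wy": 0,"wz": -0.1145},{"gripper": -1,"x": -0.0394,"y": 0.0085,"z": 0,"wx": 0,"wy": 0,"wz": 0},{"gripper": -1,"x": -0.0394,"y": 0.0085,"z": 0,"wx": 0,"wy": 0,"wz": 0},{"gripper": -1,"x": -0.0394,"y": 0.0085,"z": 0,"wx": 0,"wy": 0,"wz": 0},{"gripper": -1,"x": -0.0394,"y": 0.0085,"z": 0,"wx": 0,"wy": 0,"wz": 0},{"gripper": -1,"x": -0.0394,"y": 0.0085,"z": 0,"wx": 0,"wy": 0,"wz": 0},{"gripper": -1,"x": -0.0394,"y": 0.0085,"z": 0,"wx": 0,"wy": 0,"wz": 0},{"gripper": -1,"x": -0.0394,"y": 0.0085,"z": 0,"wx": 0,"wy": 0,"wz": 0}]' --grip_force 80

```text
t: 1.15
tcp_pos: [335.8, 221.1, 231.2]
tcp_rot: [2.101, 2.335, 0.0]
ft_force: [0.9, 0.7, -0.0]
grip_width: 85.3
```

>>> arm_command --steps '[{"gripper": -1,"x": -0.0393,"y": 0.0085,"z": 0,"wx": 0,"wy": 0,"wz": 0},{"gripper": -1,"x": -0.0393,"y": 0.0085,"z": 0,"wx": 0,"wy": 0,"wz": 0},{"gripper": -1,"x": -0.0393,"y": 0.0085,"z": 0,"wx": 0,"wy": 0,"wz": 0},{"gripper": -1,"x": -0.0393,"y": 0.0085,"z": 0,"wx": 0,"wy": 0,"wz": 0},{"gripper": -1,"x": -0.0393,"y": 0.0085,"z": 0,"wx": 0,"wy": 0,"wz": 0},{"gripper": -1,"x": -0.0393,"y": 0.0085,"z": 0,"wx": 0,"wy": 0,"wz": 0},{"gripper": -1,"x": -0.0393,"y": 0.0085,"z": 0,"wx": 0,"wy": 0,"wz": 0},{"gripper": -1,"x": -0.0393,"y": 0.0085,"z": 0,"wx": 0,"wy": 0,"wz": 0},{"gripper": -1,"x": -0.0393,"y": 0.0085,"z": 0,"wx": 0,"wy": 0,"wz": 0},{"gripper": -1,"x": -0.0393,"y": 0.0085,"z": 0,"wx": 0,"wy": 0,"wz": 0},{"gripper": -1,"x": -0.0393,"y": 0.0085,"z": 0,"wx": 0,"wy": 0,"wz": 0},{"gripper": -1,"x": -0.0393,"y": 0.0085,"z": 0,"wx": 0,"wy": 0,"wz": 0}]'

```text
t: 2.15
tcp_pos: [486.7, -237.5, 231.0]
tcp_rot: [-2.102, -2.334, -0.0]
ft_force: [1.2, 0.7, -0.5]
grip_width: 85.5
```

```bash
python3 wr.py w2.png
```

```text
t 2.15 tcp [ 486.72931945 -237.49501221  230.99189207] x [-1.04005983e-01  9.94576572e-01  4.45681104e-04] z [-3.36873037e-04  4.12883473e-04 -9.99999858e-01] F [ 1.18948438  0.65793159 -0.48528527] w 85.46700871874276
j [-6.60074750e-01  2.43985424e-01  1.55524126e+00  1.22768107e-04
  1.34288525e+00 -2.33509333e+00]
top 945 [ 487.48724715 -238.8896754   101.88985596] ((487.2337646484375, -237.0257110595703), (24.923702239990234, 22.157426834106445), 6.705011367797852)
ring 381 17.74901555872675 ((485.5617370605469, -239.09567260742188), 32.359989166259766)
```

View pics/w2.png

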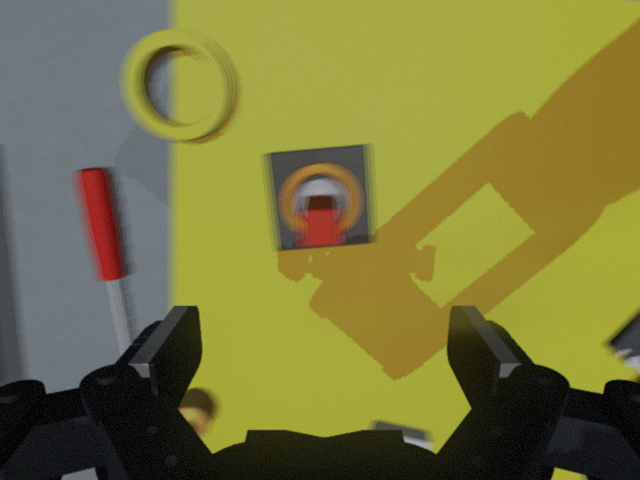

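The wrist view shows the handle square and centred between the fingers, with the handle at column 322 and the finger midpoint at 325. I'll descend 172 mm and grip.

>>> arm_command --steps '[{"gripper": -1,"x": 0,"y": 0,"z": 0.034,"wx": 0,"wy": 0,"wz": 0},{"gripper": -1,"x": 0,"y": 0,"z": 0.034,"wx": 0,"wy": 0,"wz": 0},{"gripper": -1,"x": 0,"y": 0,"z": 0.034,"wx": 0,"wy": 0,"wz": 0},{"gripper": -1,"x": 0,"y": 0,"z": 0.034,"wx": 0,"wy": 0,"wz": 0},{"gripper": -1,"x": 0,"y": 0,"z": 0.024,"wx": 0,"wy": 0,"wz": 0},{"gripper": -1,"x": 0,"y": 0,"z": 0.012,"wx": 0,"wy": 0,"wz": 0},{"gripper": 1,"x": 0,"y": 0,"z": 0,"wx": 0,"wy": 0,"wz": 0},{"gripper": 1,"x": 0,"y": 0,"z": 0,"wx": 0,"wy": 0,"wz": 0},{"gripper": 1,"x": 0,"y": 0,"z": 0,"wx": 0,"wy": 0,"wz": 0},{"gripper": 1,"x": 0,"y": 0,"z": 0,"wx": 0,"wy": 0,"wz": 0},{"gripper": 1,"x": 0,"y": 0,"z": 0,"wx": 0,"wy": 0,"wz": 0},{"gripper": 1,"x": 0,"y": 0,"z": 0,"wx": 0,"wy": 0,"wz": 0}]' --grip_force 100

```text
t: 3.2
tcp_pos: [487.7, -235.9, 60.9]
tcp_rot: [2.1, 2.332, 0.001]
ft_force: [0.1, 1.5, 5.5]
grip_width: 25.2
```

>>> arm_command --steps '[{"gripper": 1,"x": 0,"y": 0,"z": 0,"wx": 0,"wy": 0,"wz": 0},{"gripper": 1,"x": 0,"y": 0,"z": 0,"wx": 0,"wy": 0,"wz": 0},{"gripper": 1,"x": 0,"y": 0,"z": 0,"wx": 0,"wy": 0,"wz": 0},{"gripper": 1,"x": 0,"y": 0,"z": 0,"wx": 0,"wy": 0,"wz": 0}]'

```text
t: 3.53
tcp_pos: [487.7, -235.9, 60.9]
tcp_rot: [2.1, 2.332, 0.001]
ft_force: [-0.4, 1.3, 6.3]
grip_width: 25.0
```

```bash
python3 - <<'E'
from h import *
s=state();print(s)
E
```

```text
{'t': 3.5333, 'joint_pos': array([-6.56708798e-01,  4.16855320e-01,  1.76988350e+00,  4.49049713e-04,
        9.51821891e-01, -2.33251925e+00]), 'joint_velocities': array([ 0.00097404, -0.00241481,  0.00090198, -0.00101108,  0.00026201,
       -0.00095532]), 'joint_torque': array([-8.25062748e-01, -4.39684868e+01, -2.12371731e+01, -3.53762442e-01,
       -3.11783217e-01, -7.23160789e-03]), 'tcp_pos': array([ 487.72342548, -235.89749826,   60.94782788]), 'tcp_rot': array([2.10009137e+00, 2.33246840e+00, 9.35034643e-04]), 'ft_force': array([-0.39588329,  1.28748166,  6.32812596]), 'ft_torque': array([ 0.18284975, -0.00767836, -0.01378654]), 'grip_width': 24.990745778864763}
```

Gripped at width 25, with the foot underside about 55 mm below the TCP. I'll lift it and carry it to the carrier.

>>> arm_command --steps '[{"gripper": 1,"x": 0,"y": 0,"z": -0.01,"wx": 0,"wy": 0,"wz": 0},{"gripper": 1,"x": 0,"y": 0,"z": -0.02,"wx": 0,"wy": 0,"wz": 0},{"gripper": 1,"x": 0,"y": 0,"z": -0.035,"wx": 0,"wy": 0,"wz": 0},{"gripper": 1,"x": 0,"y": 0,"z": -0.035,"wx": 0,"wy": 0,"wz": 0},{"gripper": 1,"x": 0,"y": 0,"z": 0,"wx": 0,"wy": 0,"wz": 0},{"gripper": 1,"x": 0,"y": 0,"z": 0,"wx": 0,"wy": 0,"wz": 0},{"gripper": 1,"x": 0,"y": 0,"z": 0,"wx": 0,"wy": 0,"wz": 0},{"gripper": 1,"x": 0,"y": 0,"z": 0,"wx": 0,"wy": 0,"wz": 0}]'

```text
t: 4.2
tcp_pos: [485.4, -234.6, 157.6]
tcp_rot: [-2.1, -2.332, 0.001]
ft_force: [0.1, 0.1, -3.9]
grip_width: 25.0
```

>>> arm_command --steps '[{"gripper": 1,"x": 0.0346,"y": 0.0119,"z": 0,"wx": 0,"wy": 0,"wz": 0},{"gripper": 1,"x": 0.0346,"y": 0.0119,"z": 0,"wx": 0,"wy": 0,"wz": 0},{"gripper": 1,"x": 0.0346,"y": 0.0119,"z": 0,"wx": 0,"wy": 0,"wz": 0},{"gripper": 1,"x": 0.0346,"y": 0.0119,"z": 0,"wx": 0,"wy": 0,"wz": 0},{"gripper": 1,"x": 0.0346,"y": 0.0119,"z": 0,"wx": 0,"wy": 0,"wz": 0},{"gripper": 1,"x": 0.0346,"y": 0.0119,"z": 0,"wx": 0,"wy": 0,"wz": 0},{"gripper": 1,"x": 0.0346,"y": 0.0119,"z": 0,"wx": 0,"wy": 0,"wz": 0},{"gripper": 1,"x": 0.0346,"y": 0.0119,"z": 0,"wx": 0,"wy": 0,"wz": 0},{"gripper": 1,"x": 0.0346,"y": 0.0119,"z": 0,"wx": 0,"wy": 0,"wz": 0},{"gripper": 1,"x": 0.0346,"y": 0.0119,"z": 0,"wx": 0,"wy": 0,"wz": 0},{"gripper": 1,"x": 0.0346,"y": 0.0119,"z": 0,"wx": 0,"wy": 0,"wz": 0},{"gripper": 1,"x": 0,"y": 0,"z": 0,"wx": 0,"wy": 0,"wz": 0}]'

```text
t: 5.2
tcp_pos: [576.6, 163.3, 157.1]
tcp_rot: [-2.094, -2.336, -0.001]
ft_force: [0.3, -0.2, -3.8]
grip_width: 25.1
```

```bash
python3 - <<'E'
from h import *
s=state();print(s)
i,d=get_image("scene");np.savez("s1.npz",i=i,d=d)
save("s1.png",cv2.resize(i[100:260,290:450],None,fx=3.5,fy=3.5,interpolation=cv2.INTER_CUBIC))
h=cv2.cvtColor(i,cv2.COLOR_RGB2HSV);H,S,V=[h[...,k].astype(int) for k in range(3)]
b=np.zeros(H.shape,bool);b[100:260,290:450]=1
P=pts("scene",d,b&((H<5)|(H>174))&(S>150)&(V>60));print("red",len(P),P.min(0),P.max(0),np.median(P,0))
E
```

```text
{'t': 5.2, 'joint_pos': array([ 0.08770928,  0.40324955,  1.5158212 ,  0.00399925,  1.22475427,
       -1.59375615]), 'joint_velocities': array([-0.0752069 , -0.02465668,  0.04974969, -0.07104383,  0.00776242,
       -0.08478829]), 'joint_torque': array([  1.79569904, -52.56910801, -28.80141735,   0.12052455,
         0.19037821,   0.82920849]), 'tcp_pos': array([576.61373694, 163.26972343, 157.10417265]), 'tcp_rot': array([-2.09392331e+00, -2.33629482e+00, -1.47915270e-03]), 'ft_force': array([ 0.25340852, -0.15818225, -3.79968012]), 'ft_torque': array([-0.03496217, -0.07004219, -0.00297958]), 'grip_width': 25.0905172596542}
red 107 [565.6382282  120.70250915 144.03989914] [592.40819668 173.80950052 232.66904445] [587.8802674  157.81455725 177.70102139]
```

View pics/s1.png

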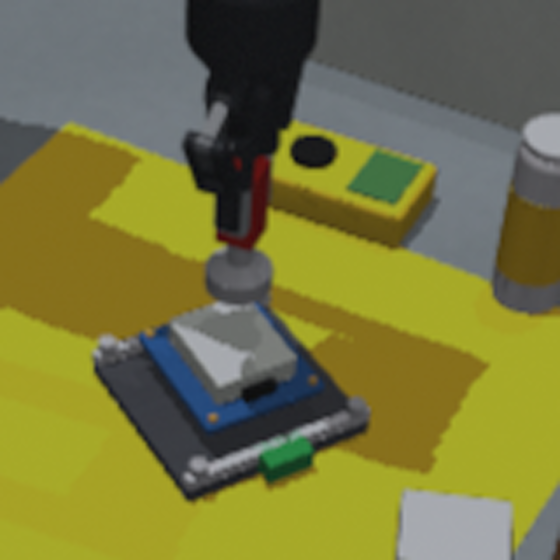

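The press hangs upright over the module, with the foot at (240,275) in the crop. The arm was still settling, so I'll let it stand still and read again.

>>> arm_command --steps '[{"gripper": 1,"x": 0,"y": 0,"z": 0,"wx": 0,"wy": 0,"wz": 0},{"gripper": 1,"x": 0,"y": 0,"z": 0,"wx": 0,"wy": 0,"wz": 0},{"gripper": 1,"x": 0,"y": 0,"z": 0,"wx": 0,"wy": 0,"wz": 0},{"gripper": 1,"x": 0,"y": 0,"z": 0,"wx": 0,"wy": 0,"wz": 0},{"gripper": 1,"x": 0,"y": 0,"z": 0,"wx": 0,"wy": 0,"wz": 0}]'

```text
t: 5.67
tcp_pos: [577.1, 155.5, 159.3]
tcp_rot: [-2.104, -2.333, 0.0]
ft_force: [-0.7, -0.1, -3.9]
grip_width: 25.0
```

```bash
python3 - <<'E'
from h import *
s=state();Rt=cv2.Rodrigues(np.array(s["tcp_rot"]))[0];print(s["tcp_pos"],Rt.round(4).tolist(),s["ft_force"],s["ft_torque"])
i,d=get_image("scene");b=np.zeros(d.shape,bool);b[100:260,290:450]=1
h=cv2.cvtColor(i,cv2.COLOR_RGB2HSV);H,S,V=[h[...,k].astype(int) for k in range(3)]
P=pts("scene",d,b&(S<60)); x,y,z=P.T
for a,c in((100,118),(118,140),(104,110),(110,116)):
    Q=P[(z>a)&(z<c)&(abs(x-577)<45)&(abs(y-156)<45)];print(a,c,len(Q),Q.min(0),Q.max(0),Q.mean(0))
P=pts("scene",d,b&((H<5)|(H>174))&(S>150)&(V>60));Q=P[(abs(P[:,0]-577)<30)&(abs(P[:,1]-156)<30)];print("red",len(Q),Q.min(0),Q.max(0))
i,d=get_image("top");save("t1.png",i)
h=cv2.cvtColor(i,cv2.COLOR_RGB2HSV);H,S,V=[h[...,k].astype(int) for k in range(3)]
P=pts("top",d,(S<60)&(V>110));Q=P[(abs(P[:,0]-577)<60)&(abs(P[:,1]-156)<60)&(P[:,2]>95)&(P[:,2]<130)];print("foot top",len(Q),Q.min(0) if len(Q) else 0,Q.max(0) if len(Q) else 0)
E
```

```text
[577.11774413 155.53500528 159.29976938] [[-0.1028, 0.9947, -0.0002], [0.9947, 0.1028, -0.0001], [-0.0001, -0.0002, -1.0]] [-0.67089848 -0.14447075 -3.86226604] [0.02145018 0.0370682  0.00949036]
100 118 83 [556.81910028 131.58502697 102.55741483] [598.5463999  159.25147917 117.9798206 ] [582.52560605 140.50754725 111.4255622 ]
118 140 173 [556.0214802  133.33492561 118.02956566] [597.78288727 169.03501699 138.02270383] [578.85608189 148.61343785 123.42737517]
104 110 30 [559.33525613 133.02139322 104.3935    ] [596.71025654 159.25147917 109.71300858] [582.55303375 140.1574026  107.41992438]
110 116 41 [560.31845972 131.58502697 110.00464367] [598.5463999  156.98322901 115.98088679] [583.55082021 140.4099265  113.07845221]
red 116 [565.80852771 135.76219167 144.4859306 ] [591.81490604 165.80586524 211.13015453]
foot top 6 [567.94193498 133.14982517 105.92414778] [580.08199482 135.78633721 115.05358767]
```

The arm has settled at (577.1, 155.5), and the foot centre from the images agrees at about (577.6, 154). The free wrist reading is -3.9 N. I'll go down close, then push in small rows.

>>> arm_command --steps '[{"gripper": 1,"x": 0,"y": 0,"z": 0.012,"wx": 0,"wy": 0,"wz": 0},{"gripper": 1,"x": 0,"y": 0,"z": 0.012,"wx": 0,"wy": 0,"wz": 0},{"gripper": 1,"x": 0,"y": 0,"z": 0.006,"wx": 0,"wy": 0,"wz": 0},{"gripper": 1,"x": 0,"y": 0,"z": 0.003,"wx": 0,"wy": 0,"wz": 0},{"gripper": 1,"x": 0,"y": 0,"z": 0.001,"wx": 0,"wy": 0,"wz": 0},{"gripper": 1,"x": 0,"y": 0,"z": 0.001,"wx": 0,"wy": 0,"wz": 0},{"gripper": 1,"x": 0,"y": 0,"z": 0.001,"wx": 0,"wy": 0,"wz": 0},{"gripper": 1,"x": 0,"y": 0,"z": 0.001,"wx": 0,"wy": 0,"wz": 0},{"gripper": 1,"x": 0,"y": 0,"z": 0.001,"wx": 0,"wy": 0,"wz": 0}]'

```text
t: 6.52
tcp_pos: [577.4, 156.8, 121.7]
tcp_rot: [2.102, 2.334, 0.001]
ft_force: [-0.1, 0.6, -4.0]
grip_width: 24.8
```

>>> arm_command --steps '[{"gripper": 1,"x": 0,"y": 0,"z": 0.001,"wx": 0,"wy": 0,"wz": 0},{"gripper": 1,"x": 0,"y": 0,"z": 0.001,"wx": 0,"wy": 0,"wz": 0},{"gripper": 1,"x": 0,"y": 0,"z": 0.001,"wx": 0,"wy": 0,"wz": 0},{"gripper": 1,"x": 0,"y": 0,"z": 0.001,"wx": 0,"wy": 0,"wz": 0}]'

```text
t: 6.85
tcp_pos: [577.1, 156.8, 117.4]
tcp_rot: [-2.102, -2.335, -0.0]
ft_force: [-1.2, 1.2, 1.7]
grip_width: 24.8
```

>>> arm_command --steps '[{"gripper": 1,"x": 0,"y": 0,"z": 0.001,"wx": 0,"wy": 0,"wz": 0},{"gripper": 1,"x": 0,"y": 0,"z": 0.001,"wx": 0,"wy": 0,"wz": 0},{"gripper": 1,"x": 0,"y": 0,"z": 0,"wx": 0,"wy": 0,"wz": 0},{"gripper": 1,"x": 0,"y": 0,"z": 0,"wx": 0,"wy": 0,"wz": 0}]'

```text
t: 7.18
tcp_pos: [576.9, 157.0, 115.7]
tcp_rot: [-2.102, -2.334, -0.0]
ft_force: [-3.2, 1.5, 3.8]
grip_width: 25.2
```

>>> arm_command --steps '[{"gripper": 1,"x": 0,"y": 0,"z": 0.0007,"wx": 0,"wy": 0,"wz": 0},{"gripper": 1,"x": 0,"y": 0,"z": 0.0007,"wx": 0,"wy": 0,"wz": 0},{"gripper": 1,"x": 0,"y": 0,"z": 0.0006,"wx": 0,"wy": 0,"wz": 0}]'

```text
t: 7.43
tcp_pos: [576.9, 156.9, 113.3]
tcp_rot: [-2.102, -2.334, -0.0]
ft_force: [-4.4, 2.1, 4.8]
grip_width: 24.7
```

>>> arm_command --steps '[{"gripper": 1,"x": 0,"y": 0,"z": 0.0007,"wx": 0,"wy": 0,"wz": 0},{"gripper": 1,"x": 0,"y": 0,"z": 0.0007,"wx": 0,"wy": 0,"wz": 0},{"gripper": 1,"x": 0,"y": 0,"z": 0.0006,"wx": 0,"wy": 0,"wz": 0}]'

```text
t: 7.68
tcp_pos: [577.0, 156.9, 111.2]
tcp_rot: [-2.102, -2.334, -0.0]
ft_force: [-4.0, 2.3, 4.2]
grip_width: 24.8
```

>>> arm_command --steps '[{"gripper": 1,"x": 0,"y": 0,"z": 0.0005,"wx": 0,"wy": 0,"wz": 0},{"gripper": 1,"x": 0,"y": 0,"z": 0.0005,"wx": 0,"wy": 0,"wz": 0},{"gripper": 1,"x": 0,"y": 0,"z": 0.0005,"wx": 0,"wy": 0,"wz": 0}]'

```text
t: 7.93
tcp_pos: [577.0, 156.8, 109.7]
tcp_rot: [-2.102, -2.334, -0.0]
ft_force: [-4.6, 3.5, 4.3]
grip_width: 24.9
```

>>> arm_command --steps '[{"gripper": 1,"x": 0,"y": 0,"z": 0.0005,"wx": 0,"wy": 0,"wz": 0},{"gripper": 1,"x": 0,"y": 0,"z": 0.0005,"wx": 0,"wy": 0,"wz": 0},{"gripper": 1,"x": 0,"y": 0,"z": 0.0005,"wx": 0,"wy": 0,"wz": 0}]'

```text
t: 8.18
tcp_pos: [577.0, 156.8, 108.3]
tcp_rot: [-2.102, -2.334, -0.0]
ft_force: [-4.2, 3.0, 4.5]
grip_width: 25.3
```

>>> arm_command --steps '[{"gripper": 1,"x": 0,"y": 0,"z": 0.0005,"wx": 0,"wy": 0,"wz": 0},{"gripper": 1,"x": 0,"y": 0,"z": 0.0005,"wx": 0,"wy": 0,"wz": 0},{"gripper": 1,"x": 0,"y": 0,"z": 0.0005,"wx": 0,"wy": 0,"wz": 0}]'

```text
t: 8.43
tcp_pos: [577.0, 156.9, 106.8]
tcp_rot: [-2.102, -2.334, -0.0]
ft_force: [-4.5, 2.8, 8.5]
grip_width: 24.7
```

Force is rising, at about 12 N contact, so this is probably the stop. I'll use smaller steps.

>>> arm_command --steps '[{"gripper": 1,"x": 0,"y": 0,"z": 0.0002,"wx": 0,"wy": 0,"wz": 0},{"gripper": 1,"x": 0,"y": 0,"z": 0.0001,"wx": 0,"wy": 0,"wz": 0},{"gripper": 1,"x": 0,"y": 0,"z": 0,"wx": 0,"wy": 0,"wz": 0}]'

```text
t: 8.68
tcp_pos: [577.0, 156.9, 106.9]
tcp_rot: [-2.102, -2.334, -0.0]
ft_force: [-4.5, 2.8, 7.3]
grip_width: 24.6
```

```bash
cat > tilt.py <<'E'
from h import *
s=state();print("t",s["t"],s["tcp_pos"],s["tcp_rot"],s["ft_force"],s["ft_torque"])
def plane(P):
    for _ in range(6):
        c=P.mean(0); n=np.linalg.svd(P-c)[2][2]; n*=np.sign(n[2]); r=(P-c)@n; q=max(1.5,2*np.median(abs(r))); P=P[abs(r)<q]
    return len(P),c,n
acc=[]
for k in range(5):
    i,d=get_image("scene");h=cv2.cvtColor(i,cv2.COLOR_RGB2HSV);H,S,V=[h[...,k].astype(int) for k in range(3)]
    b=np.zeros(H.shape,bool);b[170:250,305:405]=1
    P=pts("scene",d,b&(S<70)&(V>90));a=np.deg2rad(60);u=(P[:,:2]-[576.5,154.5])@np.array([[np.cos(a),-np.sin(a)],[np.sin(a),np.cos(a)]])
    P=P[(abs(u[:,0])<33)&(abs(u[:,1])<33)&(P[:,2]>35)&(P[:,2]<70)];acc.append(P[abs(P[:,2]-np.median(P[:,2]))<7])
    if k==0:
        B=pts("scene",d,b&(H>95)&(H<125)&(S>120));
print("module plane",plane(np.vstack(acc)))
import sys; save(sys.argv[1],cv2.resize(i[100:260,290:450],None,fx=3.5,fy=3.5,interpolation=cv2.INTER_CUBIC))
E
python3 tilt.py s2.png
```

```text
t 8.6833 [577.00245809 156.89037156 106.85036748] [-2.10199291e+00 -2.33444805e+00 -2.55473047e-04] [-4.45664864  2.810179    7.28562992] [0.74326306 1.27614847 0.0264728 ]
module plane (821, array([582.64195274, 144.12602032,  52.09329537]), array([ 0.01123178, -0.01111117,  0.99987519]))
```

>>> arm_command --steps '[{"gripper": 1,"x": 0,"y": 0,"z": 0.0003,"wx": 0,"wy": 0,"wz": 0},{"gripper": 1,"x": 0,"y": 0,"z": 0.0003,"wx": 0,"wy": 0,"wz": 0},{"gripper": 1,"x": 0,"y": 0,"z": 0,"wx": 0,"wy": 0,"wz": 0}]'

```text
t: 9.18
tcp_pos: [577.0, 156.9, 106.8]
tcp_rot: [-2.102, -2.335, -0.001]
ft_force: [-4.7, 3.5, 9.2]
grip_width: 25.2
```

The stop is confirmed: stiffness is about 3 N/mm and the height no longer changes. I'll relieve the sideways friction load with a small shift while adding push.

>>> arm_command --steps '[{"gripper": 1,"x": 0.0003,"y": -0.0003,"z": 0.0003,"wx": 0,"wy": 0,"wz": 0},{"gripper": 1,"x": 0.0003,"y": -0.0003,"z": 0.0003,"wx": 0,"wy": 0,"wz": 0},{"gripper": 1,"x": 0,"y": 0,"z": 0,"wx": 0,"wy": 0,"wz": 0}]'

```text
t: 9.43
tcp_pos: [576.8, 157.1, 106.7]
tcp_rot: [2.101, 2.334, 0.001]
ft_force: [-5.8, 1.5, 12.4]
grip_width: 24.9
```

>>> arm_command --steps '[{"gripper": 1,"x": 0,"y": -0.0004,"z": 0.0001,"wx": 0,"wy": 0,"wz": 0},{"gripper": 1,"x": 0,"y": -0.0004,"z": 0.0001,"wx": 0,"wy": 0,"wz": 0},{"gripper": 1,"x": 0,"y": 0,"z": 0,"wx": 0,"wy": 0,"wz": 0}]'

```text
t: 9.68
tcp_pos: [576.6, 157.1, 106.7]
tcp_rot: [2.101, 2.333, 0.003]
ft_force: [-4.9, 2.9, 12.2]
grip_width: 24.8
```

```bash
python3 tilt.py s3.png
```

```text
t 9.6833 [576.60030313 157.06952319 106.65591342] [2.1005175  2.33327434 0.00267798] [-4.90472373  2.89761101 12.17650098] [ 0.48459018  1.26602305 -0.02528763]
module plane (791, array([583.19683707, 145.3308905 ,  52.04472983]), array([ 0.00820213, -0.00285146,  0.9999623 ]))
```

View pics/s3.png

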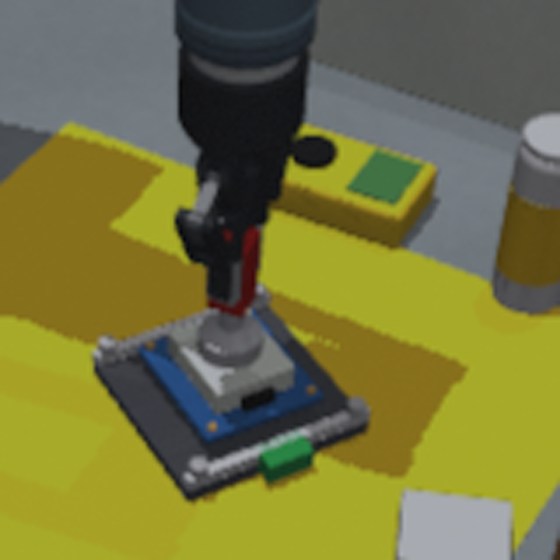

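Contact is about 16 N, the foot sits flat on the module at (232,335), and the measured tilt is about 0.008 rad. I'll bring it to 18 N and hold.

>>> arm_command --steps '[{"gripper": 1,"x": 0,"y": 0,"z": 0.0003,"wx": 0,"wy": 0,"wz": 0},{"gripper": 1,"x": 0,"y": 0,"z": 0.0003,"wx": 0,"wy": 0,"wz": 0},{"gripper": 1,"x": 0,"y": 0,"z": 0,"wx": 0,"wy": 0,"wz": 0}]'

```text
t: 10.18
tcp_pos: [576.7, 157.1, 106.6]
tcp_rot: [2.1, 2.333, 0.003]
ft_force: [-5.5, 2.1, 15.8]
grip_width: 24.9
```

>>> arm_command --steps '[{"gripper": 1,"x": 0,"y": 0,"z": -0.0002,"wx": 0,"wy": 0,"wz": 0},{"gripper": 1,"x": 0,"y": 0,"z": 0,"wx": 0,"wy": 0,"wz": 0},{"gripper": 1,"x": 0,"y": 0,"z": 0,"wx": 0,"wy": 0,"wz": 0}]'

```text
t: 10.43
tcp_pos: [576.7, 157.1, 106.6]
tcp_rot: [2.101, 2.333, 0.003]
ft_force: [-5.2, 2.2, 13.3]
grip_width: 25.1
```

>>> arm_command --steps '[{"gripper": 1,"x": 0,"y": 0,"z": 0,"wx": 0,"wy": 0,"wz": 0},{"gripper": 1,"x": 0,"y": 0,"z": 0,"wx": 0,"wy": 0,"wz": 0},{"gripper": 1,"x": 0,"y": 0,"z": 0,"wx": 0,"wy": 0,"wz": 0}]'

```text
t: 10.68
tcp_pos: [576.7, 157.1, 106.6]
tcp_rot: [2.101, 2.333, 0.003]
ft_force: [-5.5, 2.5, 14.4]
grip_width: 24.5
```

>>> arm_command --steps '[{"gripper": 1,"x": 0,"y": 0,"z": 0,"wx": 0,"wy": 0,"wz": 0},{"gripper": 1,"x": 0,"y": 0,"z": 0,"wx": 0,"wy": 0,"wz": 0},{"gripper": 1,"x": 0,"y": 0,"z": 0,"wx": 0,"wy": 0,"wz": 0}]'

```text
t: 10.93
tcp_pos: [576.6, 157.1, 106.6]
tcp_rot: [2.101, 2.333, 0.003]
ft_force: [-5.6, 1.5, 14.7]
grip_width: 25.0
```

>>> arm_command --steps '[{"gripper": 1,"x": 0,"y": 0,"z": 0,"wx": 0,"wy": 0,"wz": 0},{"gripper": 1,"x": 0,"y": 0,"z": 0,"wx": 0,"wy": 0,"wz": 0},{"gripper": 1,"x": 0,"y": 0,"z": 0,"wx": 0,"wy": 0,"wz": 0}]'

```text
t: 11.18
tcp_pos: [576.7, 157.1, 106.6]
tcp_rot: [2.1, 2.333, 0.003]
ft_force: [-5.4, 1.4, 14.3]
grip_width: 24.7
```

>>> arm_command --steps '[{"gripper": 1,"x": 0,"y": 0,"z": 0,"wx": 0,"wy": 0,"wz": 0},{"gripper": 1,"x": 0,"y": 0,"z": 0,"wx": 0,"wy": 0,"wz": 0},{"gripper": 1,"x": 0,"y": 0,"z": 0,"wx": 0,"wy": 0,"wz": 0}]'

```text
t: 11.43
tcp_pos: [576.7, 157.1, 106.6]
tcp_rot: [2.101, 2.333, 0.003]
ft_force: [-4.7, 1.9, 14.4]
grip_width: 24.9
```

```bash
python3 tilt.py s4.png
```

```text
t 11.4333 [576.67226271 157.0692649  106.61131099] [2.10050404 2.33310899 0.00295787] [-4.6955066   1.91753233 14.38950386] [ 0.43838683  1.42936722 -0.00330993]
module plane (835, array([582.83656807, 144.14492255,  52.22292517]), array([ 0.0134637 , -0.00411856,  0.99990088]))
```

I held about 18.2 N contact for 1.25 s against the stop. A side load of -5 N from friction remains, so I'll ease it before lifting.

>>> arm_command --steps '[{"gripper": 1,"x": 0.0001,"y": -0.0004,"z": 0,"wx": 0,"wy": 0,"wz": 0},{"gripper": 1,"x": 0.0001,"y": -0.0004,"z": 0,"wx": 0,"wy": 0,"wz": 0},{"gripper": 1,"x": 0.0001,"y": -0.0004,"z": 0,"wx": 0,"wy": 0,"wz": 0},{"gripper": 1,"x": 0,"y": 0,"z": 0,"wx": 0,"wy": 0,"wz": 0},{"gripper": 1,"x": 0,"y": 0,"z": 0,"wx": 0,"wy": 0,"wz": 0}]'

```text
t: 12.1
tcp_pos: [576.2, 157.1, 106.6]
tcp_rot: [2.1, 2.332, 0.005]
ft_force: [-3.6, 1.0, 11.7]
grip_width: 25.1
```

```bash
python3 tilt.py s5.png
```

```text
t 12.1 [576.24793129 157.08411297 106.61514864] [2.09961434 2.332074   0.00451033] [-3.55705473  1.01961148 11.74958733] [0.2942819  0.91667616 0.00649528]
module plane (793, array([583.93475261, 144.30532996,  52.16224726]), array([0.00729384, 0.00509187, 0.99996044]))
```

>>> arm_command --steps '[{"gripper": 1,"x": 0,"y": -0.0004,"z": 0.0002,"wx": 0,"wy": 0,"wz": 0},{"gripper": 1,"x": 0,"y": -0.0004,"z": 0.0002,"wx": 0,"wy": 0,"wz": 0},{"gripper": 1,"x": 0,"y": -0.0004,"z": 0.0002,"wx": 0,"wy": 0,"wz": 0},{"gripper": 1,"x": 0,"y": 0,"z": 0,"wx": 0,"wy": 0,"wz": 0},{"gripper": 1,"x": 0,"y": 0,"z": 0,"wx": 0,"wy": 0,"wz": 0}]'

```text
t: 12.77
tcp_pos: [575.9, 157.1, 106.5]
tcp_rot: [2.099, 2.331, 0.007]
ft_force: [-1.6, 1.9, 12.6]
grip_width: 25.0
```

```bash
python3 tilt.py s6.png
```

```text
t 12.7667 [575.91305171 157.05803343 106.52648986] [2.09886225 2.33102229 0.00689577] [-1.61288938  1.87623132 12.56226726] [0.42720278 0.69099599 0.01374584]
module plane (806, array([582.89744483, 144.53229116,  52.00105767]), array([ 0.00688726, -0.01937062,  0.99978865]))
```

>>> arm_command --steps '[{"gripper": 1,"x": 0,"y": 0,"z": 0.0003,"wx": 0,"wy": 0,"wz": 0},{"gripper": 1,"x": 0,"y": 0,"z": 0.0002,"wx": 0,"wy": 0,"wz": 0},{"gripper": 1,"x": 0,"y": 0,"z": 0,"wx": 0,"wy": 0,"wz": 0},{"gripper": 1,"x": 0,"y": 0,"z": 0,"wx": 0,"wy": 0,"wz": 0}]'

```text
t: 13.35
tcp_pos: [576.0, 157.1, 106.5]
tcp_rot: [2.099, 2.331, 0.007]
ft_force: [-2.3, 1.2, 16.6]
grip_width: 25.1
```

>>> arm_command --steps '[{"gripper": 1,"x": 0,"y": 0,"z": 0,"wx": 0,"wy": 0,"wz": 0},{"gripper": 1,"x": 0,"y": 0,"z": 0,"wx": 0,"wy": 0,"wz": 0},{"gripper": 1,"x": 0,"y": 0,"z": 0,"wx": 0,"wy": 0,"wz": 0},{"gripper": 1,"x": 0,"y": 0,"z": 0,"wx": 0,"wy": 0,"wz": 0},{"gripper": 1,"x": 0,"y": 0,"z": 0,"wx": 0,"wy": 0,"wz": 0},{"gripper": 1,"x": 0,"y": 0,"z": 0,"wx": 0,"wy": 0,"wz": 0},{"gripper": 1,"x": 0,"y": 0,"z": 0,"wx": 0,"wy": 0,"wz": 0}]'

```text
t: 13.93
tcp_pos: [576.0, 157.0, 106.5]
tcp_rot: [2.099, 2.331, 0.007]
ft_force: [-3.4, 1.9, 15.8]
grip_width: 24.8
```

>>> arm_command --steps '[{"gripper": 1,"x": 0,"y": 0,"z": 0,"wx": 0,"wy": 0,"wz": 0},{"gripper": 1,"x": 0,"y": 0,"z": 0,"wx": 0,"wy": 0,"wz": 0},{"gripper": 1,"x": 0,"y": 0,"z": 0,"wx": 0,"wy": 0,"wz": 0},{"gripper": 1,"x": 0,"y": 0,"z": 0,"wx": 0,"wy": 0,"wz": 0},{"gripper": 1,"x": 0,"y": 0,"z": 0,"wx": 0,"wy": 0,"wz": 0},{"gripper": 1,"x": 0,"y": 0,"z": 0,"wx": 0,"wy": 0,"wz": 0},{"gripper": 1,"x": 0,"y": 0,"z": 0,"wx": 0,"wy": 0,"wz": 0}]'

```text
t: 14.52
tcp_pos: [576.0, 157.1, 106.5]
tcp_rot: [2.099, 2.331, 0.007]
ft_force: [-2.4, 1.2, 15.4]
grip_width: 25.1
```

>>> arm_command --steps '[{"gripper": 1,"x": 0,"y": 0,"z": -0.0005,"wx": 0,"wy": 0,"wz": 0},{"gripper": 1,"x": 0,"y": 0,"z": -0.001,"wx": 0,"wy": 0,"wz": 0},{"gripper": 1,"x": 0,"y": 0,"z": -0.001,"wx": 0,"wy": 0,"wz": 0},{"gripper": 1,"x": 0,"y": 0,"z": -0.001,"wx": 0,"wy": 0,"wz": 0},{"gripper": 1,"x": 0,"y": 0,"z": -0.001,"wx": 0,"wy": 0,"wz": 0},{"gripper": 1,"x": 0,"y": 0,"z": -0.001,"wx": 0,"wy": 0,"wz": 0},{"gripper": 1,"x": 0,"y": 0,"z": -0.001,"wx": 0,"wy": 0,"wz": 0},{"gripper": 1,"x": 0,"y": 0,"z": -0.004,"wx": 0,"wy": 0,"wz": 0},{"gripper": 1,"x": 0,"y": 0,"z": -0.015,"wx": 0,"wy": 0,"wz": 0},{"gripper": 1,"x": 0,"y": 0,"z": -0.03,"wx": 0,"wy": 0,"wz": 0},{"gripper": 1,"x": 0,"y": 0,"z": -0.01,"wx": 0,"wy": 0,"wz": 0},{"gripper": 1,"x": 0,"y": 0,"z": 0,"wx": 0,"wy": 0,"wz": 0}]'

```text
t: 15.52
tcp_pos: [575.6, 157.4, 172.6]
tcp_rot: [2.099, 2.331, 0.008]
ft_force: [0.8, -0.2, -3.4]
grip_width: 24.8
```

>>> arm_command --steps '[{"gripper": 1,"x": 0,"y": 0,"z": 0,"wx": 0,"wy": 0,"wz": 0},{"gripper": 1,"x": 0,"y": 0,"z": 0,"wx": 0,"wy": 0,"wz": 0},{"gripper": 1,"x": 0,"y": 0,"z": 0,"wx": 0,"wy": 0,"wz": 0},{"gripper": 1,"x": 0,"y": 0,"z": 0,"wx": 0,"wy": 0,"wz": 0}]'

```text
t: 15.85
tcp_pos: [572.4, 157.1, 167.5]
tcp_rot: [-2.101, -2.333, 0.003]
ft_force: [0.4, 0.1, -3.1]
grip_width: 25.0
```

>>> arm_command --steps '[{"gripper": 1,"x": -0.0347,"y": -0.0114,"z": 0,"wx": 0,"wy": 0,"wz": 0},{"gripper": 1,"x": -0.0347,"y": -0.0115,"z": 0,"wx": 0,"wy": 0,"wz": 0},{"gripper": 1,"x": -0.0348,"y": -0.0115,"z": 0,"wx": 0,"wy": 0,"wz": 0},{"gripper": 1,"x": -0.0348,"y": -0.0115,"z": 0,"wx": 0,"wy": 0,"wz": 0},{"gripper": 1,"x": -0.0348,"y": -0.0115,"z": 0,"wx": 0,"wy": 0,"wz": 0},{"gripper": 1,"x": -0.0348,"y": -0.0115,"z": 0,"wx": 0,"wy": 0,"wz": 0},{"gripper": 1,"x": -0.0348,"y": -0.0115,"z": 0,"wx": 0,"wy": 0,"wz": 0},{"gripper": 1,"x": -0.0348,"y": -0.0114,"z": 0,"wx": 0,"wy": 0,"wz": 0},{"gripper": 1,"x": -0.0348,"y": -0.0114,"z": 0,"wx": 0,"wy": 0,"wz": 0},{"gripper": 1,"x": -0.0347,"y": -0.0114,"z": 0,"wx": 0,"wy": 0,"wz": 0},{"gripper": 1,"x": -0.0347,"y": -0.0114,"z": 0,"wx": 0,"wy": 0,"wz": 0},{"gripper": 1,"x": 0,"y": 0,"z": 0,"wx": 0,"wy": 0,"wz": 0}]'

```text
t: 16.85
tcp_pos: [486.6, -243.1, 168.6]
tcp_rot: [2.106, 2.328, -0.005]
ft_force: [0.5, -0.4, -3.1]
grip_width: 25.1
```

>>> arm_command --steps '[{"gripper": 1,"x": 0,"y": 0,"z": 0,"wx": 0,"wy": 0,"wz": 0},{"gripper": 1,"x": 0,"y": 0,"z": 0,"wx": 0,"wy": 0,"wz": 0},{"gripper": 1,"x": 0,"y": 0,"z": 0,"wx": 0,"wy": 0,"wz": 0},{"gripper": 1,"x": 0,"y": 0,"z": 0,"wx": 0,"wy": 0,"wz": 0},{"gripper": 1,"x": 0,"y": 0,"z": 0,"wx": 0,"wy": 0,"wz": 0},{"gripper": 1,"x": 0,"y": 0,"z": 0,"wx": 0,"wy": 0,"wz": 0}]'

```text
t: 17.35
tcp_pos: [488.2, -235.3, 169.2]
tcp_rot: [2.1, 2.336, 0.0]
ft_force: [0.2, -0.3, -3.7]
grip_width: 24.9
```

```bash
cat > lev.py <<'E'
from h import *
import sys
s=state();print("t",s["t"],s["tcp_pos"],s["tcp_rot"],s["ft_force"])
def plane(P):
    for _ in range(6):
        c=P.mean(0); n=np.linalg.svd(P-c,full_matrices=False)[2][2]; n*=np.sign(n[2]); r=(P-c)@n; q=max(1.5,2.5*np.median(abs(r))); P=P[abs(r)<q]
    return len(P),c.round(2),n.round(4)
a=np.deg2rad(60);M=np.array([[np.cos(a),-np.sin(a)],[np.sin(a),np.cos(a)]])
def samples(n,i,d):
    h=cv2.cvtColor(i,cv2.COLOR_RGB2HSV);S,V=h[...,1].astype(int),h[...,2].astype(int)
    P=pts(n,d,d>0);u=abs((P[:,:2]-[576.5,154.5])@M)
    m=P[(u[:,0]<34)&(u[:,1]<29)|(u[:,0]<29)&(u[:,1]<34)];m=m[(m[:,2]>42)&(abs(m[:,2]-np.median(m[:,2]))<5)]
    g=P[(P[:,0]>380)&(P[:,0]<470)&(P[:,1]>0)&(P[:,1]<200)&(abs(P[:,2])<8)]
    return m,g
for n in("scene","top"):
    f=np.load(n+"0.npz");m,g=samples(n,f["i"],f["d"]);print(n,"START module",*plane(m)," table",*plane(g))
    A=[];G=[]
    for k in range(6):
        i,d=get_image(n);m,g=samples(n,i,d);A.append(m);G.append(g)
        print("  ",*plane(m))
    print(n,"NOW module",*plane(np.vstack(A))," table",*plane(np.vstack(G)))
    save(n+sys.argv[1],i)
E
python3 lev.py 2.png
```

```text
t 17.35 [ 488.21812025 -235.29099637  169.1796679 ] [2.10013733e+00 2.33637480e+00 6.95103629e-05] [ 0.1578368  -0.28382423 -3.71651748]
scene START module 471 [577.35 154.05  62.56] [ 0.0401 -0.0211  0.999 ]  table 1689 [425.26  93.41   1.42] [2.e-03 4.e-04 1.e+00]
   404 [577.37 153.74  52.38] [-0.0023 -0.0043  1.    ]
   450 [576.93 153.41  52.22] [-0.0028 -0.0037  1.    ]
   455 [576.84 153.83  52.27] [ 0.0103 -0.0165  0.9998]
   441 [577.66 154.36  52.31] [ 0.0059 -0.0032  1.    ]
   434 [576.85 154.18  52.22] [ 0.0062 -0.0075  1.    ]
   436 [577.17 153.51  52.26] [8.0e-04 6.4e-03 1.0e+00]
scene NOW module 2608 [577.17 153.82  52.28] [ 0.0036 -0.0057  1.    ]  table 10377 [425.46  94.63   1.49] [1.2e-03 4.0e-04 1.0e+00]
top START module 708 [576.3  154.88  63.07] [ 0.0397 -0.0121  0.9991]  table 2989 [424.62  99.54   1.65] [-2.5e-03  5.0e-04  1.0e+00]
   659 [576.9  154.88  52.47] [-1.410e-02 -9.000e-04  9.999e-01]
   643 [576.07 155.19  52.41] [-5.e-03  7.e-04  1.e+00]
   685 [577.   154.99  52.82] [-0.0013  0.0017  1.    ]
   681 [576.73 155.12  52.84] [-0.0025  0.0075  1.    ]
   670 [576.36 155.08  52.77] [ 0.0109 -0.0185  0.9998]
   726 [576.45 155.13  52.74] [ 0.0121 -0.0066  0.9999]
top NOW module 4091 [576.63 155.05  52.7 ] [-3.0e-04 -1.8e-03  1.0e+00]  table 17295 [424.71  99.99   1.66] [ 7.e-04 -4.e-04  1.e+00]
```

Both cameras give the carrier level within about 0.006 rad and 10.3 mm lower than at the start. Next I put the press back, first to just above the ring.

>>> arm_command --steps '[{"gripper": 1,"x": -0.0006,"y": -0.0006,"z": 0.03,"wx": 0,"wy": 0,"wz": 0},{"gripper": 1,"x": 0,"y": 0,"z": 0.03,"wx": 0,"wy": 0,"wz": 0},{"gripper": 1,"x": 0,"y": 0,"z": 0.022,"wx": 0,"wy": 0,"wz": 0},{"gripper": 1,"x": 0,"y": 0,"z": 0.008,"wx": 0,"wy": 0,"wz": 0},{"gripper": 1,"x": 0,"y": 0,"z": 0,"wx": 0,"wy": 0,"wz": 0},{"gripper": 1,"x": 0,"y": 0,"z": 0,"wx": 0,"wy": 0,"wz": 0},{"gripper": 1,"x": 0,"y": 0,"z": 0,"wx": 0,"wy": 0,"wz": 0},{"gripper": 1,"x": 0,"y": 0,"z": 0,"wx": 0,"wy": 0,"wz": 0}]'

```text
t: 18.62
tcp_pos: [488.5, -237.9, 80.9]
tcp_rot: [2.1, 2.332, 0.0]
ft_force: [0.4, -0.1, -3.5]
grip_width: 25.1
```

```bash
python3 - <<'E'
from h import *
s=state();print(s["tcp_pos"],s["tcp_rot"],s["ft_force"])
i,d=get_image("scene"); save("s7.png",cv2.resize(i[245:365,150:290],None,fx=4.5,fy=4.5,interpolation=cv2.INTER_CUBIC))
h=cv2.cvtColor(i,cv2.COLOR_RGB2HSV);H,S,V=[h[...,k].astype(int) for k in range(3)]
b=np.zeros(H.shape,bool);b[245:365,150:290]=1
P=pts("scene",d,b&(H>=6)&(H<18)&(S>150)&(V>60));P=P[(P[:,2]>13)&(P[:,2]<23)];print("ring",cv2.minEnclosingCircle(P[:,:2].astype(np.float32)))
P=pts("scene",d,b&(S<70)&(V>70));Q=P[(P[:,2]>25)&(P[:,2]<36)&(abs(P[:,0]-487)<35)&(abs(P[:,1]+237)<35)];print("foot",len(Q),Q.min(0),Q.max(0))
E
```

```text
[ 488.5350566  -237.86169226   80.87956529] [2.09983584e+00 2.33200666e+00 4.01918265e-04] [ 0.37505912 -0.10037032 -3.49177565]
ring ((486.1732177734375, -237.85122680664062), 33.812679290771484)
foot 39 [ 476.57955403 -259.9508774    26.98498583] [ 507.74910061 -237.94468776   35.98357538]
```

View pics/s7.png

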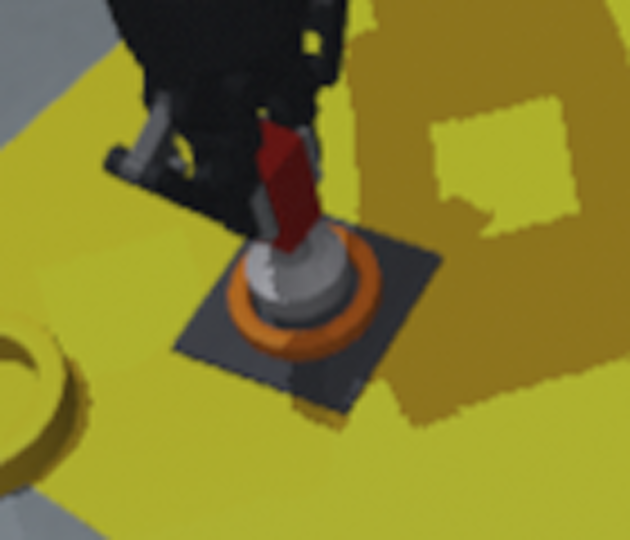

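The foot stands just above the ring at (297,280) in the crop, about 2 mm off in y. I'll correct that and lower it.

>>> arm_command --steps '[{"gripper": 1,"x": 0.002,"y": -0.0006,"z": 0,"wx": 0,"wy": 0,"wz": 0},{"gripper": 1,"x": 0,"y": 0,"z": 0,"wx": 0,"wy": 0,"wz": 0},{"gripper": 1,"x": 0,"y": 0,"z": 0,"wx": 0,"wy": 0,"wz": 0},{"gripper": 1,"x": 0,"y": 0,"z": 0.003,"wx": 0,"wy": 0,"wz": 0},{"gripper": 1,"x": 0,"y": 0,"z": 0.003,"wx": 0,"wy": 0,"wz": 0},{"gripper": 1,"x": 0,"y": 0,"z": 0.003,"wx": 0,"wy": 0,"wz": 0},{"gripper": 1,"x": 0,"y": 0,"z": 0.002,"wx": 0,"wy": 0,"wz": 0},{"gripper": 1,"x": 0,"y": 0,"z": 0,"wx": 0,"wy": 0,"wz": 0}]'

```text
t: 19.33
tcp_pos: [486.1, -234.7, 67.3]
tcp_rot: [-2.101, -2.334, 0.0]
ft_force: [-0.1, 0.6, -4.0]
grip_width: 25.1
```

>>> arm_command --steps '[{"gripper": 1,"x": -0.0008,"y": 0.0008,"z": 0.001,"wx": 0,"wy": 0,"wz": 0},{"gripper": 1,"x": 0,"y": 0,"z": 0.001,"wx": 0,"wy": 0,"wz": 0},{"gripper": 1,"x": 0,"y": 0,"z": 0.001,"wx": 0,"wy": 0,"wz": 0},{"gripper": 1,"x": 0,"y": 0,"z": 0.001,"wx": 0,"wy": 0,"wz": 0},{"gripper": 1,"x": 0,"y": 0,"z": 0.001,"wx": 0,"wy": 0,"wz": 0},{"gripper": 1,"x": 0,"y": 0,"z": 0,"wx": 0,"wy": 0,"wz": 0},{"gripper": 1,"x": 0,"y": 0,"z": 0,"wx": 0,"wy": 0,"wz": 0}]'

```text
t: 19.92
tcp_pos: [487.4, -235.7, 63.1]
tcp_rot: [-2.102, -2.335, 0.0]
ft_force: [-0.7, 0.3, -3.7]
grip_width: 24.6
```

>>> arm_command --steps '[{"gripper": 1,"x": 0,"y": 0,"z": 0.0007,"wx": 0,"wy": 0,"wz": 0},{"gripper": 1,"x": 0,"y": 0,"z": 0.0007,"wx": 0,"wy": 0,"wz": 0},{"gripper": 1,"x": 0,"y": 0,"z": 0.0006,"wx": 0,"wy": 0,"wz": 0},{"gripper": 1,"x": 0,"y": 0,"z": 0,"wx": 0,"wy": 0,"wz": 0},{"gripper": 1,"x": 0,"y": 0,"z": 0,"wx": 0,"wy": 0,"wz": 0}]'

```text
t: 20.33
tcp_pos: [487.4, -235.7, 61.1]
tcp_rot: [-2.102, -2.335, 0.0]
ft_force: [0.4, -0.8, -5.0]
grip_width: 24.9
```

>>> arm_command --steps '[{"gripper": 1,"x": 0,"y": 0,"z": 0.0006,"wx": 0,"wy": 0,"wz": 0},{"gripper": 1,"x": 0,"y": 0,"z": 0.0006,"wx": 0,"wy": 0,"wz": 0},{"gripper": 1,"x": 0,"y": 0,"z": 0,"wx": 0,"wy": 0,"wz": 0},{"gripper": 1,"x": 0,"y": 0,"z": 0,"wx": 0,"wy": 0,"wz": 0}]'

```text
t: 20.67
tcp_pos: [487.5, -235.7, 61.0]
tcp_rot: [2.102, 2.334, -0.0]
ft_force: [-2.0, 2.1, 5.3]
grip_width: 25.0
```

The press is seated at the same TCP height as when I picked it up. Opening.

>>> arm_command --steps '[{"gripper": 0.2,"x": 0,"y": 0,"z": 0,"wx": 0,"wy": 0,"wz": 0},{"gripper": 0.0,"x": 0,"y": 0,"z": 0,"wx": 0,"wy": 0,"wz": 0},{"gripper": -0.5,"x": 0,"y": 0,"z": 0,"wx": 0,"wy": 0,"wz": 0},{"gripper": -1,"x": 0,"y": 0,"z": 0,"wx": 0,"wy": 0,"wz": 0},{"gripper": -1,"x": 0,"y": 0,"z": 0,"wx": 0,"wy": 0,"wz": 0},{"gripper": -1,"x": 0,"y": 0,"z": 0,"wx": 0,"wy": 0,"wz": 0},{"gripper": -1,"x": 0,"y": 0,"z": 0,"wx": 0,"wy": 0,"wz": 0},{"gripper": -1,"x": 0,"y": 0,"z": 0,"wx": 0,"wy": 0,"wz": 0}]'

```text
t: 21.33
tcp_pos: [487.4, -235.7, 59.9]
tcp_rot: [-2.102, -2.335, 0.0]
ft_force: [0.1, -0.1, 0.5]
grip_width: 85.2
```

>>> arm_command --steps '[{"gripper": -1,"x": 0,"y": 0,"z": -0.01,"wx": 0,"wy": 0,"wz": 0},{"gripper": -1,"x": 0,"y": 0,"z": -0.02,"wx": 0,"wy": 0,"wz": 0},{"gripper": -1,"x": 0,"y": 0,"z": -0.03,"wx": 0,"wy": 0,"wz": 0},{"gripper": -1,"x": 0,"y": 0,"z": -0.03,"wx": 0,"wy": 0,"wz": 0},{"gripper": -1,"x": 0,"y": 0,"z": -0.03,"wx": 0,"wy": 0,"wz": 0},{"gripper": -1,"x": 0,"y": 0,"z": -0.03,"wx": 0,"wy": 0,"wz": 0},{"gripper": -1,"x": 0,"y": -0.03,"z": 0,"wx": 0,"wy": 0,"wz": 0},{"gripper": -1,"x": 0,"y": -0.03,"z": 0,"wx": 0,"wy": 0,"wz": 0},{"gripper": -1,"x": 0,"y": -0.03,"z": 0,"wx": 0,"wy": 0,"wz": 0},{"gripper": -1,"x": 0,"y": -0.03,"z": 0,"wx": 0,"wy": 0,"wz": 0},{"gripper": -1,"x": 0,"y": 0,"z": 0,"wx": 0,"wy": 0,"wz": 0},{"gripper": -1,"x": 0,"y": 0,"z": 0,"wx": 0,"wy": 0,"wz": 0}]'

```text
t: 22.33
tcp_pos: [367.2, -248.5, 210.9]
tcp_rot: [2.104, 2.331, -0.0]
ft_force: [0.5, 0.6, 0.1]
grip_width: 85.0
```

```bash
python3 lev.py 3.png | grep -E "^t|NOW"; python3 - <<'E'
from h import *
i=cv2.imread("pics/scene3.png");j=cv2.imread("pics/top3.png")
cv2.imwrite("pics/fin.png",np.hstack([cv2.resize(i,(400,300)),cv2.resize(j,(400,300))]))
i,d=get_image("scene");h=cv2.cvtColor(i,cv2.COLOR_RGB2HSV);H,S,V=[h[...,k].astype(int) for k in range(3)]
b=np.zeros(H.shape,bool);b[260:345,180:260]=1
P=pts("scene",d,b&((H<5)|(H>174))&(S>150)&(V>60));T=P[P[:,2]>np.percentile(P[:,2],98)-6];print("handle top",T.mean(0),np.percentile(P[:,2],98))
for n in("scene","top"):
    a=np.load(n+"0.npz")["i"].astype(int);c=cv2.imread("pics/%s3.png"%n)[:,:,::-1].astype(int)
E
```

```text
t 22.3333 [ 367.20104315 -248.46215088  210.90797971] [ 2.10376887e+00  2.33124873e+00 -1.33160569e-04] [0.53164367 0.55136209 0.148648  ]
scene NOW module 2536 [577.27 154.    52.2 ] [ 0.0039 -0.0089  1.    ]  table 10249 [425.56  94.55   1.47] [-2.0e-04  1.2e-03  1.0e+00]
top START module 708 [576.3  154.88  63.07] [ 0.0397 -0.0121  0.9991]  table 2989 [424.62  99.54   1.65] [-2.5e-03  5.0e-04  1.0e+00]
top NOW module 4005 [576.4  155.28  52.69] [ 0.0063 -0.0033  1.    ]  table 17619 [424.63  99.95   1.64] [-2.e-04  6.e-04  1.e+00]
handle top [ 488.62381748 -238.31465335  102.61283597] 104.9244467205941
```

View pics/fin.png

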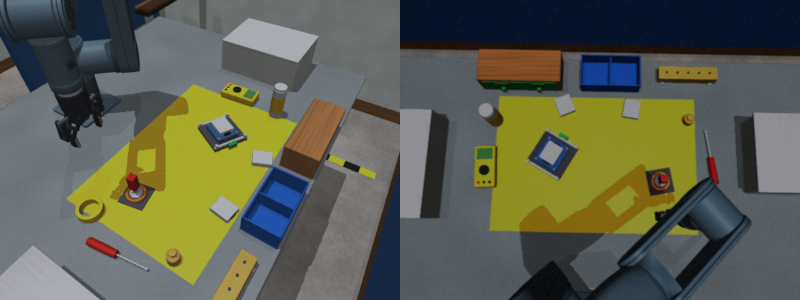

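The press stands in its holder at (135,185) in the left half, the arm is clear, and everything else is in place. Handing in.

```bash
python3 -c "from station import finish_job; print(finish_job())"
```

```text
the job is handed in; nothing more can be done
None
```

The carrier is down hard against its stop and level, and the press is standing back in its holder. I handed the job in at about 23 s on the robot clock.

- **Push:** I pushed only with the press. The stop came about 10.3 mm below the starting height. Contact force is the wrist reading corrected for the press's weight. I held about 18.2 N for 1.25 s. I then eased a sideways friction load of about 5 N, during which the force dipped to about 16 N, and held again at about 19.5 N for 1.2 s. The highest contact force I read was about 20.5 N; I read the force only at the end of each move.
- **Level:** The last checks put the carrier's tilt at about 0.004–0.01 rad (scene camera) and 0.002–0.007 rad (top camera), down from about 0.045 rad. The averages differed by up to about 0.007 rad between looks and cameras, and single frames scattered by about 0.02 rad. So the residual tilt is within what I could measure, not exactly zero.
- **Press and surroundings:** The handle top is back at its starting position and height to within measurement error. In the final pictures, the other objects looked undisturbed by eye; I did not measure them.
- **Problems:** The first two move calls were refused because the rows lacked some of the numbers. The arm did not move and nothing was affected.

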